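# Torque screwdrivers back in their own cradles

### The arm

A 6-joint arm with a two-finger parallel gripper is mounted at the origin on the work surface. World frame = base frame: x ahead of the robot, y to its left, z up, the work surface at z = 0. Lengths are in m, angles in rad, forces in N, time in s.
With the tool pointing down it reaches from about 0.425 to 0.95 m from the base axis. Payload 3.5 kg.
Tool frame: the origin (TCP) lies between the finger pads; the fingertips stand 19 mm ahead of it and the grasp point (between the pads) is the TCP; z points along the fingers, y is the line along which they close (so a half turn about z gives the same grasp; the last joint's range is limited). The gripper opens to 85 mm and grips with 20 to 120 N. Pads are 22 mm wide; open, the fingers measure 114 mm over their backs; the gripper's body (76 mm by 85 mm) begins 54 mm behind the grasp point. The pads swing forward as they close: fully open they stand 13 mm farther back than shut.
Start: joints at [1.017, 0.286, 1.577, -0, 1.279, -0.15], TCP at [0.265, 0.621, 0.25] pointing down, gripper open.
Joint ranges: [-2.77, 2.77], [-0.9, 2.22], [0.21, 2.48], [-1.53, 4.67], [0.24, 2.81], [-2.84, 2.84]. Speed limits (rad/s): [2.79, 2.79, 3.14, 3.14, 3.14, 3.14].

### API

Orientations are given as a unit quaternion [x, y, z, w].
In Python, from plant import get_state, cams, ctrl gives the robot as it stands. The module is installed in compiled form; this text tells all that it offers.
- The arm moves only by the tool jog_arm, never from a script. Its argument "deltas" is text: rows parted by semicolons, each of 6 numbers parted by spaces: the shift along the world's x, y, z normalised to -1 to 1, where 1 is 0.02 m, then the turn, a rotation vector about the world's x, y, z normalised to -1 to 1, where 1 is 0.1 rad. In form: x y z ax ay az; .... A call has 1 to 20 rows; each row shifts and turns the commanded pose from where the row before left it; what a row does not reach is not made up. A row lasts 1/8 s, in which the tool goes at most 62.5 mm and 10.7 degrees, less where a joint would pass 70% of its speed; a pose out of reach is approached as far as the arm can. A call with a number of a shift or a turn outside -1 to 1 is refused whole. A call with a gripper value outside its range is refused whole. "gripper" is the opening, from 0 (shut) to 1 (fully open), set as the call begins (left out, the last holds). The fingers move at their own pace and stop on an object; "squeeze" is the grip in N (left out, the last holds). Time passes only in rows, so rows that do not move let the fingers close. It gives the time, the measured TCP pose, the force, the opening and the grip force at its end, in the units of the state.
- get_state(): the state, without advancing time (a new reading comes with each control period).
- cams.read_camera(name): name is "scene" or "side" or "wrist"; returns a dict with "color" (480x640x3 uint8, blue, green, red), "vfov" (degrees; the focal length in pixels is half the picture's height over the tangent of half this angle, whatever the lens; pixels are square), "cx", "cy" (the principal point, pixels), "rvec" (rotation vector, rad) and "tvec" (3), from world to camera coordinates, as OpenCV has them. Camera axes: x right, y down, z forward; pixel columns grow to the right and rows downward; lengths in m; the calibration is good to about 2 mm. The wrist camera is an equidistant fisheye: a pixel r from the principal point sees the ray r / f radians off the axis. A picture is of the moment at which its call begins. There is no depth.
- ctrl.sign_off(): hands the job in; it is judged then, once.
The state is a dict: "time": time; "qpos": joint angles; "dq": joint speeds; "joint_efforts": joint torques, N m; "eef_pos": TCP position; "tcp_rot": TCP orientation; "contact_force": force on the tool from outside, world axes, zero at the start; "wrist_torque": the same for the moment, N m; "opening": opening from 0.0 (shut) to 1.0 (fully open); "finger_force": force on a finger pad.
Only numpy, scipy, OpenCV 4.12 (cv2) and the standard library are available. Lean on these libraries where they do the work, as an engineer would, in place of code of your own. Each camera call takes 0.05 s, during which the arm holds its last target. There are 200 camera calls.

### The job

The three torque screwdrivers at this assembly station have been put back in each other's cradles. Change them round so that each lies level in both saddles of the cradle made for its size (small in small, medium in medium, large in large), with the middle of its handle over the middle of the cradle and its bit pointing away from the robot, as now. They are round and would roll away, so never lay one on the bare bench: use the empty wooden rest to park one on the way, and leave the cup, the bottle and the wrench where they are.

Things in the scene. Friction and masses are not known exactly. Their poses are not given: they have to be found in the camera images.
- driver_small: small torque screwdriver, 110 to 200 g: round black handle 26 mm thick, 100 mm long, domed butt, steel rings; steel nose and bit 9 mm thick reach 65 mm beyond it. Origin on the axis at the handle's front end, where the nose begins; x along the axis towards the bit. Mid-handle, about the balance point, lies at x = -50 mm. Starts level in a cradle not its own; may lie at any roll about x.
- driver_medium: medium torque screwdriver, 170 to 300 g: round black handle 33 mm thick, 115 mm long, domed butt, steel rings; steel nose and bit 10 mm thick reach 72 mm beyond it. Origin on the axis at the handle's front end, where the nose begins; x along the axis towards the bit. Mid-handle, about the balance point, lies at x = -57.5 mm. Starts level in a cradle not its own; may lie at any roll about x.
- driver_large: large torque screwdriver, 240 to 430 g: round black handle 40 mm thick, 130 mm long, domed butt, steel rings; steel nose and bit 12 mm thick reach 80 mm beyond it. Origin on the axis at the handle's front end, where the nose begins; x along the axis towards the bit. Mid-handle, about the balance point, lies at x = -65 mm. Starts level in a cradle not its own; may lie at any roll about x.
- cradle_small: small cradle, white, screwed down: base plate 78 x 60 x 3 mm (x, y, z), two 90-degree V saddles at x = +-25 mm, 10 mm thick, tops 39 mm wide, 43 mm high; only base plate between. Origin: base centre, at bench level; x along the trough, away from the robot. V bottom 26 mm up: a handle of radius r lies with its axis 26 + 1.41 r up (44 mm for its own driver).
- cradle_medium: medium cradle, white, screwed down: base plate 86 x 75 x 3 mm (x, y, z), two 90-degree V saddles at x = +-28 mm, 10 mm thick, tops 47 mm wide, 45 mm high; only base plate between. Origin: base centre, at bench level; x along the trough, away from the robot. V bottom 24 mm up: a handle of radius r lies with its axis 24 + 1.41 r up (47 mm for its own driver).
- cradle_large: large cradle, white, screwed down: base plate 94 x 92 x 3 mm (x, y, z), two 90-degree V saddles at x = +-31 mm, 10 mm thick, tops 56 mm wide, 47 mm high; only base plate between. Origin: base centre, at bench level; x along the trough, away from the robot. V bottom 22 mm up: a handle of radius r lies with its axis 22 + 1.41 r up (50 mm for its own driver).
- spare_rest: empty pale wooden rest, screwed down: base plate 80 x 104 x 3 mm (x, y, z), two cross bars at x = +-28 mm, 12 mm thick, tops 25 mm up, with 5 mm round bumps at y = +-15 and +-45 mm; only base plate between bars. A driver lies along x in the middle notch (y = 0), axis 38, 42 or 45 mm up (small, medium, large). Origin: base centre at bench level; x away from the robot.
- screw_cup: bystander: loose round red plastic cup of screws, 86 mm across the rim, 36 mm high; origin under its centre. Leave where it is.
- bottle: bystander: small upright white bottle, 32 mm across, 75 mm high, red cap, 60 g; origin under its centre. Leave where it is.
- wrench: bystander: flat steel open-ended wrench 140 mm long lying on the bench, under 15 mm high; origin under it. Leave where it is.

How it is judged:
At the end, for the whole second after the job is handed in: Each driver rests in the cradle of its own size: bit pointing away from the robot, handle centred lengthwise within 12 mm and sideways within 10 mm, axis within 6 mm of its seated height and along the trough within 0.12 rad, at rest (x of driver_small in the frame of cradle_small between 0.038 and 0.062 m and y of driver_small in the frame of cradle_small between -0.01 and 0.01 m and z of driver_small in the frame of cradle_small between 0.0384 and 0.0504 m and angle between the x axis of driver_small and the x axis of cradle_small, either way round below 0.12 rad and linear speed of each of driver_small, driver_medium, driver_large below 0.02 m/s and angular speed of each of driver_small, driver_medium, driver_large below 0.2 rad/s and x of driver_medium in the frame of cradle_medium between 0.0455 and 0.0695 m and y of driver_medium in the frame of cradle_medium between -0.01 and 0.01 m and z of driver_medium in the frame of cradle_medium between 0.0413 and 0.0533 m and angle between the x axis of driver_medium and the x axis of cradle_medium, either way round below 0.12 rad and x of driver_large in the frame of cradle_large between 0.053 and 0.077 m and y of driver_large in the frame of cradle_large between -0.01 and 0.01 m and z of driver_large in the frame of cradle_large between 0.0443 and 0.0563 m and angle between the x axis of driver_large and the x axis of cradle_large, either way round below 0.12 rad); the robot touches nothing.
It fails at once if a driver gets down onto the bare bench or falls off it (the front end of its handle, on the axis, lower than 24 mm) (height (world z) of any of driver_small, driver_medium, driver_large below 0.024 m).
It fails at once if the cup, bottle or wrench is pushed more than 40 mm from its place, or the bottle or cup is tipped over (distance of any of screw_cup, bottle, wrench from where it was at the start of the episode above 0.04 m or angle between any of bottle, screw_cup's own z axis and vertical above 0.5 rad).
It also fails if it takes over 115 s, if anything falls off the work surface, if the arm or the gripper's body presses on something with over 40 N, if the wrist force passes 120 N, or if a joint passes its speed limit or range.

## Working session

There is one attempt and no reset: what is moved stays moved. The work goes in short steps, Python scripts to look and compute and a tool call to move; the robot and the scene stay as the last step left them, time stands still between calls to the robot, and variables do not carry over. Pictures are saved under pics/ and viewed, at most 16 in all, crops included, and the job is handed in when it is done.

Besides the shell and the picture viewer there is one more tool, called after "Call:" by a JSON object that holds its "name" and its "arguments". jog_arm: Moves the arm, as the interface text tells. Its arguments: {"type":"object","properties":{"deltas":{"type":"string"},"gripper":{"type":"number"},"squeeze":{"type":"number"}},"required":["deltas"]}

```bash
mkdir -p pics; cat > h.py <<'E'
import numpy as np, cv2
from plant import get_state, cams, ctrl
def grab(n,fn=None):
    c=cams.read_camera(n)
    if fn: cv2.imwrite('pics/'+fn,c['color'])
    c['R']=cv2.Rodrigues(np.array(c['rvec'],float))[0]; c['t']=np.array(c['tvec'],float).ravel()
    c['f']=240/np.tan(np.radians(c['vfov'])/2); c['n']=n
    return c
def ray(c,u,v):
    x,y=(u-c['cx'])/c['f'],(v-c['cy'])/c['f']
    if c['n']=='wrist':
        r=np.hypot(x,y); s=np.sin(r)/max(r,1e-9); d=np.array([x*s,y*s,np.cos(r)])
    else: d=np.array([x,y,1.])
    d=c['R'].T@d
    return -c['R'].T@c['t'], d/np.linalg.norm(d)
def onz(c,u,v,z):
    o,d=ray(c,u,v); return o+d*(z-o[2])/d[2]
def tri(*obs):
    A=np.zeros((3,3));b=np.zeros(3);L=[]
    for c,u,v in obs:
        o,d=ray(c,u,v);P=np.eye(3)-np.outer(d,d);A+=P;b+=P@o;L.append((P,o))
    p=np.linalg.solve(A,b); return p,[np.linalg.norm(P@(p-o)) for P,o in L]
def proj(c,p):
    q=c['R']@np.array(p)+c['t']
    if c['n']=='wrist':
        h=np.hypot(q[0],q[1]);a=np.arctan2(h,q[2]);k=a/max(h,1e-9);return c['cx']+c['f']*q[0]*k,c['cy']+c['f']*q[1]*k
    return c['cx']+c['f']*q[0]/q[2],c['cy']+c['f']*q[1]/q[2]
E
python3 - <<'E'
from h import *
for n in ('scene','side','wrist'):
    c=grab(n,n+'0.png'); print(n,c['vfov'],c['cx'],c['cy'],-c['R'].T@c['t'],c['R'][2])
s=get_state();print(s['time'],s['eef_pos'],s['tcp_rot'],s['opening'])
E
```

```text
scene 49.9602177521641 324.2191900106604 238.63693763920574 [ 1.02968763 -0.37863958  0.63404899] [-0.61173716  0.44942321 -0.65099649]
side 57.13165374363522 321.9007244356927 243.77089291182708 [ 0.13112798 -0.52323077  0.50863914] [ 0.47473612  0.67305467 -0.56711818]
wrist 65.70646984690485 306.1244208642874 233.02982973707898 [0.19142711 0.652724   0.37332892] [ 0.28764102 -0.12451121 -0.94961024]
0.15 [0.26492915 0.62031467 0.24923966] [ 2.00525108e-01  9.79688129e-01 -8.70303941e-04 -3.06846367e-04] 0.9971590839555734
```

View pics/scene0.png

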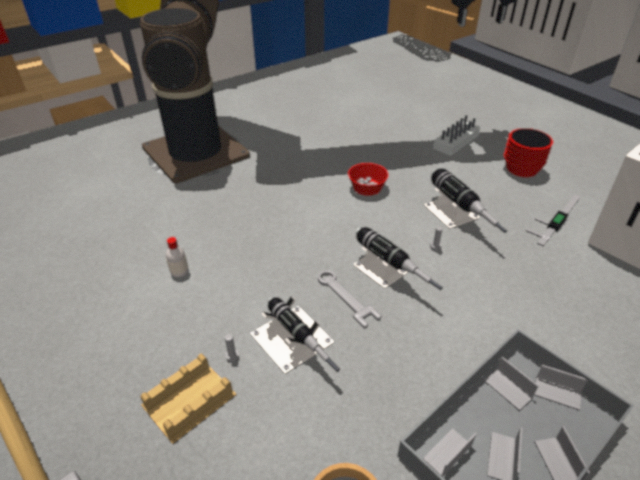

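View pics/side0.png

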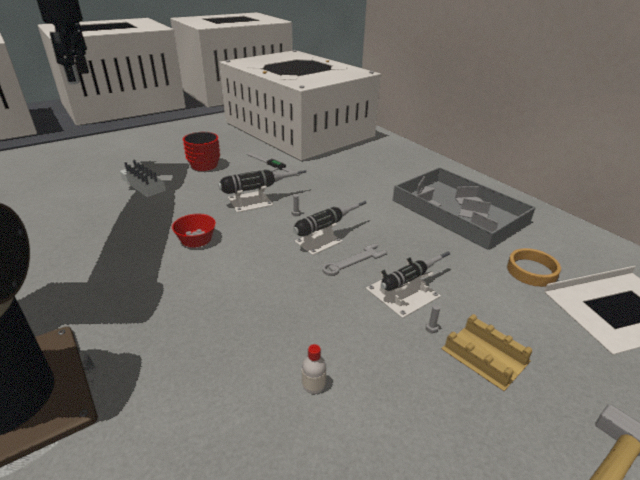

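View pics/wrist0.png

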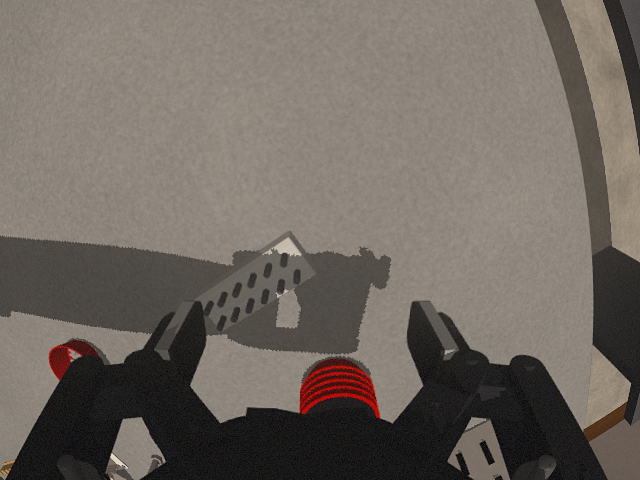

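Scene: drivers' butt→tip are (437,176)→(505,230), (360,235)→(440,287) and (272,303)→(338,367). The side view has (223,185)→(306,172), (296,228)→(366,203) and (384,285)→(449,253). The rest is at (187,397) / (487,350).

```bash
python3 - <<'E'
from h import *
a=grab('scene');b=grab('side')
for n,p in dict(Ab=(437,176,223,185),At=(505,230,306,172),Bb=(360,235,296,228),Bt=(440,287,366,203),Cb=(272,303,384,285),Ct=(338,367,449,253),peg1=(437,229,296,197),peg2=(229,338,434,309),bottle=(172,240,314,350),cup=(368,168,194,220)).items():
    p,e=tri((a,*p[:2]),(b,*p[2:])); print(n,p.round(4),np.round(e,4))
for u,v in ((141,398),(205,358),(234,392),(171,438)): print(onz(a,u,v,.0).round(3))
for u,v in ((444,347),(476,319),(530,352),(500,383)): print(onz(b,u,v,.0).round(3))
for n,c,x0,y0,w,h in (('a',a,235,150,275,230),('b',b,210,155,250,170)):
    cv2.imwrite(f'pics/crop{n}.png',cv2.resize(c['color'][y0:y0+h,x0:x0+w],None,fx=2.9 if n=='a' else 3.2,fy=2.6 if n=='a' else 3.2,interpolation=cv2.INTER_CUBIC))
E
```

```text
Ab [0.4574 0.3274 0.0505] [0.0024 0.0024]
At [0.654  0.2935 0.051 ] [0.0016 0.0016]
Bb [0.5038 0.0888 0.0471] [0.0045 0.0045]
Bt [0.6828 0.1008 0.0489] [0.0015 0.0015]
Cb [ 0.544  -0.1217  0.0377] [0.0013 0.0013]
Ct [ 0.7026 -0.1165  0.0417] [0.0019 0.0019]
peg1 [0.574  0.2078 0.044 ] [0. 0.]
peg2 [ 0.5684 -0.2101  0.0413] [0.0005 0.0005]
bottle [ 0.3522 -0.1977  0.0705] [0.0006 0.0006]
cup [0.3511 0.2325 0.0466] [0.0014 0.0014]
[ 0.557 -0.348  0.   ]
[ 0.549 -0.246  0.   ]
[ 0.625 -0.239  0.   ]
[ 0.637 -0.338  0.   ]
[ 0.558 -0.25   0.   ]
[ 0.648 -0.237  0.   ]
[ 0.66  -0.329  0.   ]
[ 0.574 -0.34   0.   ]
```

View pics/cropb.png

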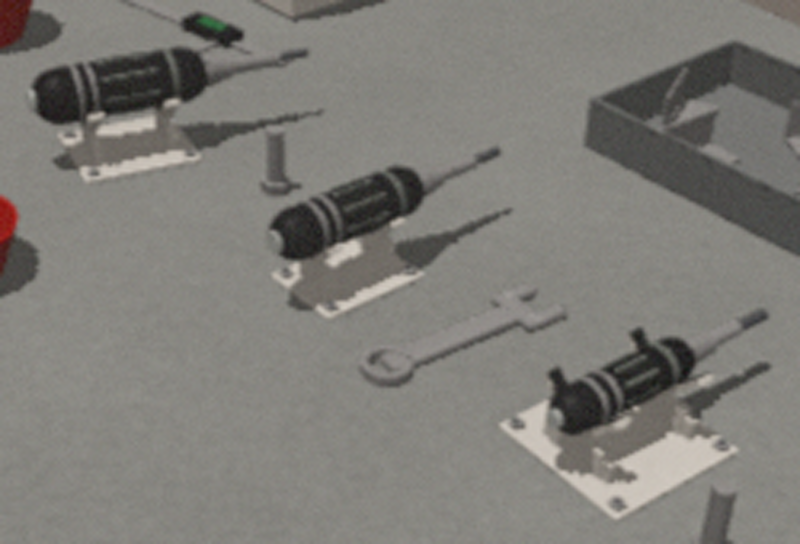

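The lengths say A (y≈.31) holds the large driver, B (y≈.095) the medium and C (y≈-.12) the small. C's plate is the biggest, so it is the large cradle. That makes B the small cradle and A the medium, which is a 3-cycle. I'll fly over A, B, C and the rest with the wrist camera.

Call:
{"name": "jog_arm", "arguments": {"deltas": "0.8 -0.95 -0.1 0 0 0.15;0.8 -0.95 -0.1 0 0 0.15;0.8 -0.95 -0.1 0 0 0.15;0.8 -0.95 -0.1 0 0 0.15;0.8 -0.95 -0.1 0 0 0.15;0.8 -0.95 -0.1 0 0 0.15;0.8 -0.95 -0.1 0 0 0.15;0.8 -0.95 -0.1 0 0 0.15;0.8 -0.95 -0.1 0 0 0.15;0.8 -0.95 -0.1 0 0 0.15;0.8 -0.95 -0.1 0 0 0.15;0.8 -0.95 -0.1 0 0 0.15;0.8 -0.95 -0.1 0 0 0.15;0.8 -0.95 -0.1 0 0 0.15;0.8 -0.95 -0.1 0 0 0.15;0.8 -0.95 -0.1 0 0 0.15;0 0 0 0 0 0;0 0 0 0 0 0", "gripper": 1, "squeeze": 40}}

```text
time: 2.5
eef_pos: [0.5208, 0.317, 0.2182]
tcp_rot: [0.082, 0.997, 0.0, -0.0]
contact_force: [-0.7, 0.5, 0.9]
opening: 1.003
finger_force: 0.0
```

```bash
python3 - <<'E'
from h import *
import pickle
c=grab('wrist','wA.png'); pickle.dump(c,open('wA.pkl','wb'))
E
```

```text
(no output)
```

View pics/wA.png

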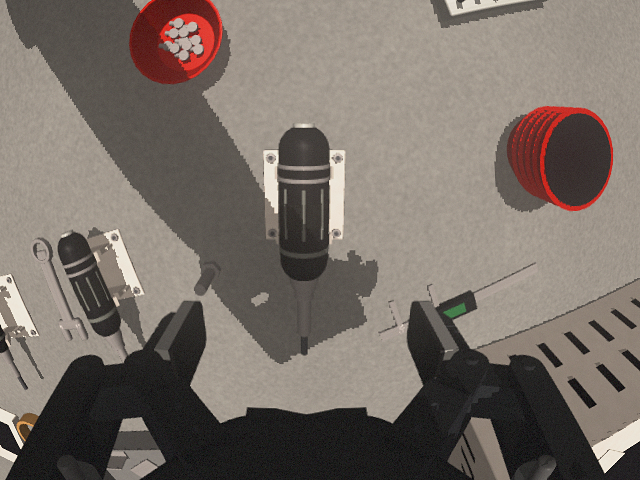

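Wrist view A: large driver with butt (303,124), handle front (304,280) and tip (304,354). The plate screws are at (270,158), (338,157), (272,233) and (336,233).

Call:
{"name": "jog_arm", "arguments": {"deltas": "0.17 -0.93 0 0 0 0.2;0.17 -0.93 0 0 0 0.2;0.17 -0.93 0 0 0 0.2;0.17 -0.93 0 0 0 0.2;0.17 -0.93 0 0 0 0.2;0.17 -0.93 0 0 0 0.2;0.17 -0.93 0 0 0 0.2;0.17 -0.93 0 0 0 0.2;0.17 -0.93 0 0 0 0.2;0.17 -0.93 0 0 0 0.2;0.17 -0.93 0 0 0 0.2;0.17 -0.93 0 0 0 0.2;0 0 0 0 0 0;0 0 0 0 0 0"}}

```text
time: 4.3
eef_pos: [0.5617, 0.0945, 0.2184]
tcp_rot: [-0.038, 0.999, 0.0, 0.0]
contact_force: [-0.1, -0.7, -0.1]
opening: 1.0
finger_force: 0.0
```

```bash
python3 - <<'E'
from h import *
import pickle
c=grab('wrist','wB.png'); pickle.dump(c,open('wB.pkl','wb'))
E
```

Call:
{"name": "jog_arm", "arguments": {"deltas": "0.2 -0.95 0 0 0 0;0.2 -0.95 0 0 0 0;0.2 -0.95 0 0 0 0;0.2 -0.95 0 0 0 0;0.2 -0.95 0 0 0 0;0.2 -0.95 0 0 0 0;0.2 -0.95 0 0 0 0;0.2 -0.95 0 0 0 0;0.2 -0.95 0 0 0 0;0.2 -0.95 0 0 0 0;0.2 -0.95 0 0 0 0;0 0 0 0 0 0;0 0 0 0 0 0"}}

```text
time: 5.98
eef_pos: [0.6059, -0.1153, 0.2182]
tcp_rot: [-0.038, 0.999, 0.0, -0.0]
contact_force: [0.4, -0.5, 0.7]
opening: 1.0
finger_force: 0.0
```

```bash
python3 - <<'E'
from h import *
import pickle
c=grab('wrist','wC.png'); pickle.dump(c,open('wC.pkl','wb'))
E
```

```text
(no output)
```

View pics/wB.png

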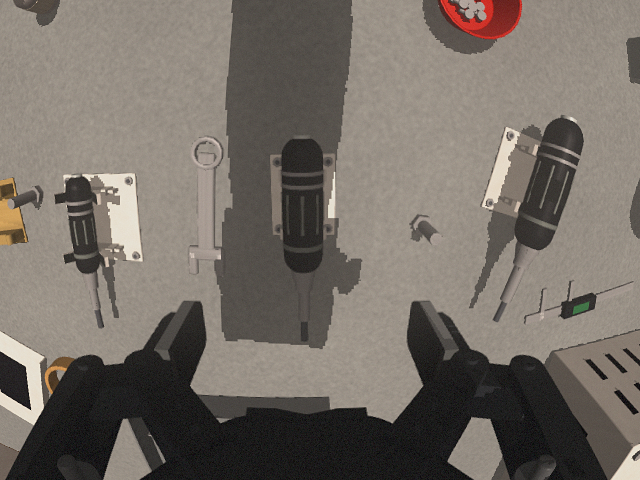

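View pics/wC.png

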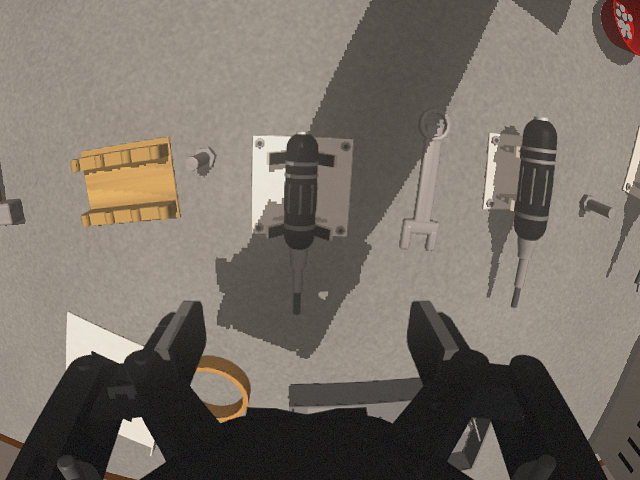

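wB: medium driver butt (302,136), front (304,272), tip (304,340); plate screws (277,161), (331,161), (278,229), (332,229). wC: small driver butt (302,132), front (299,249), tip (297,313); screws (261,143), (346,146), (259,228), (341,231). The rest is at about (130,180).

Call:
{"name": "jog_arm", "arguments": {"deltas": "0 -0.9 0 0 0 0.04;0 -0.9 0 0 0 0.04;0 -0.9 0 0 0 0.04;0 -0.9 0 0 0 0.04;0 -0.9 0 0 0 0.04;0 -0.9 0 0 0 0.04;0 -0.9 0 0 0 0.04;0 -0.9 0 0 0 0.04;0 -0.9 0 0 0 0.04;0 -0.9 0 0 0 0.04;0 0 0 0 0 0;0 0 0 0 0 0"}}

```text
time: 7.52
eef_pos: [0.6059, -0.2953, 0.2182]
tcp_rot: [-0.058, 0.998, 0.0, -0.0]
contact_force: [0.8, 0.1, -0.7]
opening: 1.006
finger_force: 0.0
```

```bash
python3 - <<'E'
from h import *
import pickle
c=grab('wrist','wR.png'); pickle.dump(c,open('wR.pkl','wb'))
W={k:pickle.load(open(f'w{k}.pkl','rb')) for k in 'ABC'}
A,B,C=W['A'],W['B'],W['C']
for n,c,z,P,S in (('A',A,.0505,[(303,124),(304,280),(304,354)],[(270,158),(338,157),(272,233),(336,233)]),('B',B,.048,[(302,136),(304,272),(304,340)],[(277,161),(331,161),(278,229),(332,229)]),('C',C,.040,[(302,132),(299,249),(297,313)],[(261,143),(346,146),(259,228),(341,231)])):
    p=[onz(c,*q,z) for q in P]; d=p[2]-p[0]
    print(n,[x[:2].round(4) for x in p],'lens',np.linalg.norm(p[1]-p[0]).round(4),np.linalg.norm(d).round(4),'yaw',np.arctan2(d[1],d[0]).round(4))
    s=np.array([onz(c,*q,.004) for q in S]); e=s[2]+s[3]-s[0]-s[1]
    print('  plate',s.mean(0)[:2].round(4),'yaw',np.arctan2(e[1],e[0]).round(4),'sizes',np.linalg.norm(s[1]-s[0]).round(3),np.linalg.norm(s[2]-s[0]).round(3))
print('height Afront',tri((A,304,280),(B,535,249)),'Atip',tri((A,304,354),(B,498,320)))
print('Bfront',tri((B,304,272),(C,532,240)),'tip',tri((B,304,340),(C,515,305)))
print('Cfront',tri((C,299,249),(B,88,273)),'tip',tri((C,297,313),(B,100,326)))
E
```

```text
A [array([0.4488, 0.3274]), array([0.5791, 0.3064]), array([0.658, 0.293])] lens 0.1319 0.212 yaw -0.1628
  plate [0.516  0.3167] yaw -0.1659 sizes 0.062 0.072
B [array([0.4993, 0.0873]), array([0.6147, 0.0974]), array([0.6862, 0.1027])] lens 0.1159 0.1875 yaw 0.0826
  plate [0.5571 0.0935] yaw 0.0894 sizes 0.049 0.065
C [array([ 0.5406, -0.1227]), array([ 0.6408, -0.118 ]), array([ 0.7052, -0.1155])] lens 0.1003 0.1648 yaw 0.0438
  plate [ 0.5939 -0.1194] yaw 0.0325 sizes 0.077 0.081
height Afront (array([0.57274976, 0.3075826 , 0.06470254]), [np.float64(0.0003158274110146199), np.float64(0.00031582741101464254)]) Atip (array([0.65276723, 0.29390389, 0.05725799]), [np.float64(0.00020213086152992953), np.float64(0.00020213086152997447)])
Bfront (array([0.61087303, 0.09722433, 0.05710415]), [np.float64(0.00022547497981445427), np.float64(0.00022547497981457228)]) tip (array([0.68215121, 0.10239514, 0.05313891]), [np.float64(0.0003940454104526099), np.float64(0.00039404541045255317)])
Cfront (array([ 0.639013  , -0.11810695,  0.04426253]), [np.float64(0.00013445809930600142), np.float64(0.00013445809930619863)]) tip (array([ 0.70259371, -0.11569156,  0.04331138]), [np.float64(0.0005462293401047207), np.float64(0.0005462293401047244)])
```

View pics/wR.png

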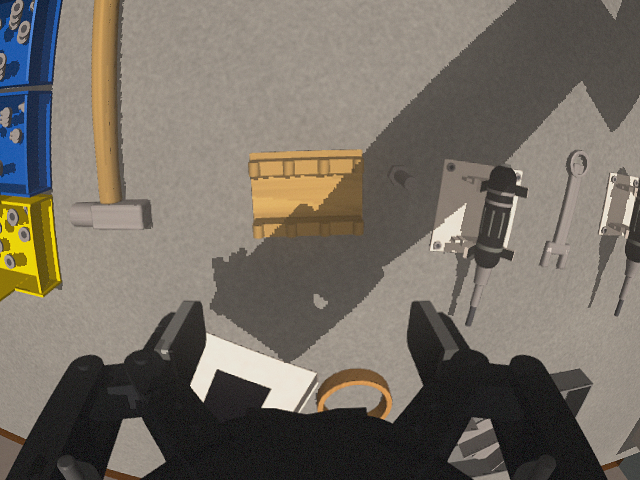

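wR: the rest spans (249,152)–(363,237), with bumps near (289,168) and (324,166) on the near bar. I'll zoom in on the bars.

```bash
python3 - <<'E'
from h import *
im=cv2.imread('pics/wR.png')[140:245,240:375]
im=cv2.convertScaleAbs(im,alpha=1.5)
cv2.imwrite('pics/wRc.png',cv2.resize(im,None,fx=5.6,fy=5.6,interpolation=cv2.INTER_CUBIC))
import pickle
C=pickle.load(open('wC.pkl','rb'))
s=np.array([onz(C,*q,.003) for q in ((252,136),(352,138),(350,237),(250,234))]);e=s[2]+s[3]-s[0]-s[1];print(s.mean(0),np.arctan2(e[1],e[0]),s.round(4))
E
```

```text
[ 0.59363113 -0.12019765  0.003     ] 0.05268643378301194 [[ 0.5488 -0.1681  0.003 ]
 [ 0.544  -0.0772  0.003 ]
 [ 0.6388 -0.0692  0.003 ]
 [ 0.643  -0.1662  0.003 ]]
```

View pics/wRc.png

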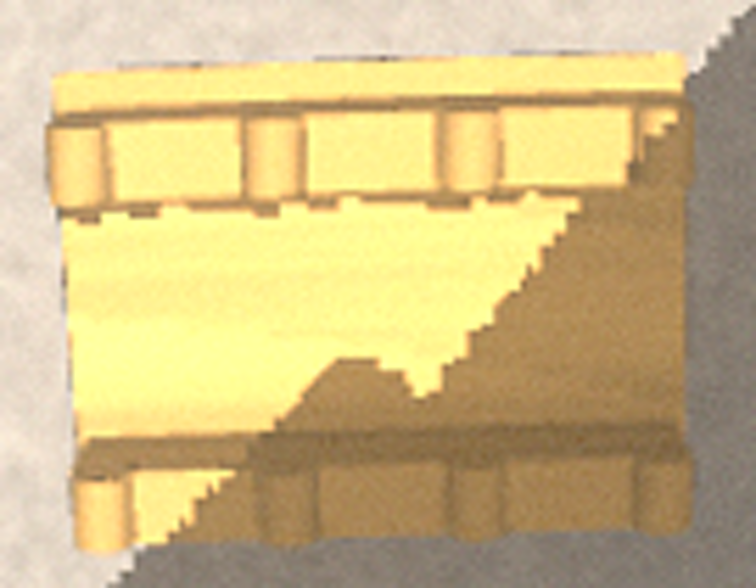

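The near bar's middle notch is at about (306.4,167.3) and the far bar's at (308.6,228.9). The bumps are clear.

```bash
python3 - <<'E'
from h import *
import pickle
R=pickle.load(open('wR.pkl','rb'))
a=onz(R,306.4,167.3,.026);b=onz(R,308.6,228.9,.026);d=b-a
print((a+b)/2,np.linalg.norm(d),np.arctan2(d[1],d[0]))
f=lambda x,y,z=.028:onz(R,240+x/5.6,140+y/5.6,z)
for p,q in (((275,158),(469,148)),((290,503),(478,497)),((78,165),(662,142)),((102,515),(664,495))):
    p,q=f(*p),f(*q);e=q-p;print((p+q)/2,np.linalg.norm(e),np.arctan2(-e[0],e[1]))
E
```

```text
[ 0.59884773 -0.29401124  0.026     ] 0.05539259671207789 0.15133518833264445
[ 0.57115909 -0.29820855  0.028     ] 0.02951769329942171 0.16779997212011472
[ 0.62595458 -0.28991115  0.028     ] 0.02985578929108608 0.1486435856593638
[ 0.57094622 -0.29857408  0.028     ] 0.08931283052434248 0.15535559163079968
[ 0.6267901  -0.28999343  0.028     ] 0.08981555021971649 0.15250490766814967
```

Call:
{"name": "jog_arm", "arguments": {"deltas": "-0.08 0.97 0 0 0 -0.08;-0.08 0.97 0 0 0 -0.08;-0.08 0.97 0 0 0 -0.08;-0.08 0.97 0 0 0 -0.08;-0.08 0.97 0 0 0 -0.08;-0.08 0.97 0 0 0 -0.08;-0.08 0.97 0 0 0 -0.08;-0.08 0.97 0 0 0 -0.08;-0.08 0.97 0 0 0 -0.08;0 0 -0.9 0 0 0;0 0 -0.9 0 0 0;0 0 -0.9 0 0 0;0 0 -0.9 0 0 0;0 0 -0.9 0 0 0;0 0 -0.9 0 0 0;0 0 0 0 0 0;0 0 0 0 0 0"}}

```text
time: 9.7
eef_pos: [0.592, -0.121, 0.1108]
tcp_rot: [-0.022, 1.0, -0.0, 0.0]
contact_force: [0.3, 0.4, 0.8]
opening: 1.004
finger_force: 0.0
```

Call:
{"name": "jog_arm", "arguments": {"deltas": "0 0 -0.7 0 0 0;0 0 -0.7 0 0 0;0 0 -0.7 0 0 0;0 0 -0.7 0 0 0;0 0 -0.7 0 0 0;0 0 0 0 0 0;0 0 0 0 0 0"}}

```text
time: 10.58
eef_pos: [0.5919, -0.121, 0.0405]
tcp_rot: [-0.022, 1.0, -0.0, 0.0]
contact_force: [-0.4, 0.0, -0.3]
opening: 1.005
finger_force: 0.0
```

Call:
{"name": "jog_arm", "arguments": {"deltas": "0 0 0 0 0 0;0 0 0 0 0 0;0 0 0 0 0 0;0 0 0 0 0 0;0 0 0 0 0 0;0 0 0 0 0 0;0 0 0 0 0 0;0 0 0 0 0 0", "gripper": 0, "squeeze": 40}}

```text
time: 11.58
eef_pos: [0.5919, -0.1212, 0.0408]
tcp_rot: [-0.022, 1.0, -0.0, 0.0]
contact_force: [-0.9, -2.0, 3.7]
opening: 0.29
finger_force: 39.4
```

Call:
{"name": "jog_arm", "arguments": {"deltas": "0 0 0.5 0 0 0;0 0 1 0 0 0;0 0 1 0 0 0;0 0 1 0 0 0;0 0 0.5 0 0 0;0.04 -0.96 0 0 0 0.12;0.04 -0.96 0 0 0 0.12;0.04 -0.96 0 0 0 0.12;0.04 -0.96 0 0 0 0.12;0.04 -0.96 0 0 0 0.12;0.04 -0.96 0 0 0 0.12;0.04 -0.96 0 0 0 0.12;0.04 -0.96 0 0 0 0.12;0.04 -0.96 0 0 0 0.12;0 0 0 0 0 0;0 0 0 0 0 0"}}

```text
time: 13.58
eef_pos: [0.5986, -0.2934, 0.1201]
tcp_rot: [-0.076, 0.997, 0.0, -0.0]
contact_force: [-0.8, 1.1, -3.0]
opening: 0.288
finger_force: 39.5
```

Call:
{"name": "jog_arm", "arguments": {"deltas": "0 0 -1 0 0 0;0 0 -1 0 0 0;0 0 -1 0 0 0;0 0 -0.6 0 0 0;0 0 -0.3 0 0 0;0 0 -0.1 0 0 0;0 0 0 0 0 0;0 0 0 0 0 0"}}

```text
time: 14.58
eef_pos: [0.5993, -0.294, 0.0412]
tcp_rot: [-0.076, 0.997, -0.001, 0.001]
contact_force: [-0.1, -0.8, -1.8]
opening: 0.291
finger_force: 39.5
```

Call:
{"name": "jog_arm", "arguments": {"deltas": "0 0 -0.08 0 0 0;0 0 -0.05 0 0 0;0 0 0 0 0 0;0 0 0 0 0 0"}}

```text
time: 15.08
eef_pos: [0.599, -0.2938, 0.0384]
tcp_rot: [-0.076, 0.997, -0.0, 0.0]
contact_force: [-1.5, 0.2, 3.2]
opening: 0.291
finger_force: 39.8
```

Call:
{"name": "jog_arm", "arguments": {"deltas": "0 0 0 0 0 0;0 0 0 0 0 0;0 0 0 0 0 0;0 0 0 0 0 0;0 0 0 0 0 0;0 0 0 0 0 0", "gripper": 1}}

```text
time: 15.82
eef_pos: [0.5988, -0.2937, 0.0377]
tcp_rot: [-0.076, 0.997, -0.0, 0.0]
contact_force: [0.7, -0.0, 0.6]
opening: 1.0
finger_force: 0.0
```

Call:
{"name": "jog_arm", "arguments": {"deltas": "0 0 0.5 0 0 0;0 0 1 0 0 0;0 0 1 0 0 0;0 0 1 0 0 0;0 0 1 0 0 0;0 0 1 0 0 0;0 0 0.5 0 0 0;0 0 0 0 0 0"}}

```text
time: 16.82
eef_pos: [0.5992, -0.294, 0.1589]
tcp_rot: [-0.076, 0.997, -0.001, 0.001]
contact_force: [0.2, -1.4, 0.6]
opening: 1.0
finger_force: 0.0
```

```bash
python3 - <<'E'
from h import *
import pickle
c=grab('wrist','wR2.png'); pickle.dump(c,open('wR2.pkl','wb'))
E
```

```text
(no output)
```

View pics/wR2.png

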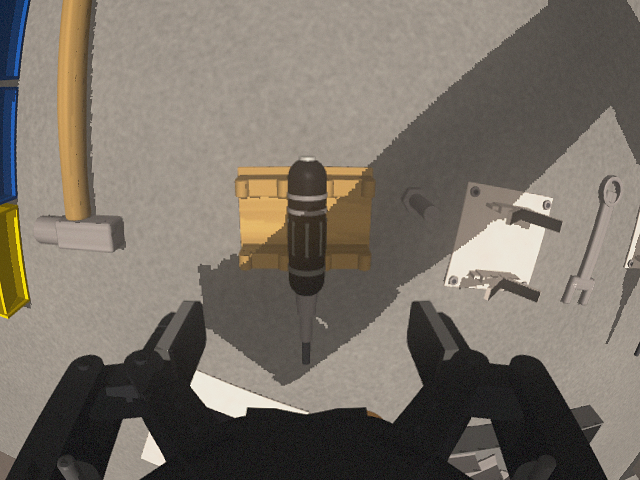

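Parked well: butt (307,157), front (306,295), tip (306,362). Cradle C is empty, with plate corners (470,182), (553,195), (534,301), (445,286). Next is the large driver.

```bash
python3 - <<'E'
from h import *
import pickle
c=pickle.load(open('wR2.pkl','rb'))
p=[onz(c,*q,.038) for q in ((307,157),(306,295),(306,362))];d=p[2]-p[0]
print([x.round(4) for x in p],np.arctan2(d[1],d[0]),'mid',p[1]-.05*d/np.linalg.norm(d))
s=np.array([onz(c,*q,.003) for q in ((470,182),(553,195),(534,301),(445,286))]);e=s[2]+s[3]-s[0]-s[1]
print(s.mean(0),np.arctan2(e[1],e[0]))
E
```

```text
[array([ 0.5481, -0.3007,  0.038 ]), array([ 0.6483, -0.2861,  0.038 ]), array([ 0.7109, -0.2765,  0.038 ])] 0.14753107877179514 mid [ 0.59885281 -0.2934282   0.038     ]
[ 0.59517436 -0.11559807  0.003     ] 0.11404345463423016
```

Call:
{"name": "jog_arm", "arguments": {"deltas": "-0.13 0.955 0 0 0 -0.1;-0.13 0.955 0 0 0 -0.1;-0.13 0.955 0 0 0 -0.1;-0.13 0.955 0 0 0 -0.1;-0.13 0.955 0 0 0 -0.1;-0.13 0.955 0 0 0 -0.1;-0.13 0.955 0 0 0 -0.1;-0.13 0.955 0 0 0 -0.1;-0.13 0.955 0 0 0 -0.1;-0.13 0.955 0 0 0 -0.1;-0.13 0.955 0 0 0 -0.1;-0.13 0.955 0 0 0 -0.1;-0.13 0.955 0 0 0 -0.1;-0.13 0.955 0 0 0 -0.1;-0.13 0.955 0 0 0 -0.1;-0.13 0.955 0 0 0 -0.1"}}

```text
time: 18.88
eef_pos: [0.5568, 0.0131, 0.1578]
tcp_rot: [0.004, 1.0, -0.0, 0.0]
contact_force: [0.8, -0.0, 0.2]
opening: 1.001
finger_force: 0.0
```

Call:
{"name": "jog_arm", "arguments": {"deltas": "-0.13 0.955 0 0 0 -0.1;-0.13 0.955 0 0 0 -0.1;-0.13 0.955 0 0 0 -0.1;-0.13 0.955 0 0 0 -0.1;-0.13 0.955 0 0 0 -0.1;-0.13 0.955 0 0 0 -0.1;-0.13 0.955 0 0 0 -0.1;-0.13 0.955 0 0 0 -0.1;-0.13 0.955 0 0 0 -0.1;-0.13 0.955 0 0 0 -0.1;-0.13 0.955 0 0 0 -0.1;-0.13 0.955 0 0 0 -0.1;-0.13 0.955 0 0 0 -0.1;-0.13 0.955 0 0 0 -0.1;-0.13 0.955 0 0 0 -0.1;-0.13 0.955 0 0 0 -0.1;0 0 0 0 0 0;0 0 0 0 0 0"}}

```text
time: 21.12
eef_pos: [0.5153, 0.3173, 0.1576]
tcp_rot: [0.084, 0.996, -0.0, -0.0]
contact_force: [-0.1, 0.1, -0.5]
opening: 1.002
finger_force: 0.0
```

Call:
{"name": "jog_arm", "arguments": {"deltas": "0 0 -0.89 0 0 0;0 0 -0.89 0 0 0;0 0 -0.89 0 0 0;0 0 -0.89 0 0 0;0 0 -0.89 0 0 0;0 0 -0.89 0 0 0;0 0 0 0 0 0;0 0 0 0 0 0"}}

```text
time: 22.12
eef_pos: [0.516, 0.3177, 0.0513]
tcp_rot: [0.084, 0.996, 0.0, 0.0]
contact_force: [1.0, -0.4, 0.6]
opening: 0.999
finger_force: 0.0
```

Call:
{"name": "jog_arm", "arguments": {"deltas": "0 0 0 0 0 0;0 0 0 0 0 0;0 0 0 0 0 0;0 0 0 0 0 0;0 0 0 0 0 0;0 0 0 0 0 0;0 0 0 0 0 0", "gripper": 0, "squeeze": 50}}

```text
time: 23.0
eef_pos: [0.5157, 0.3159, 0.0521]
tcp_rot: [0.083, 0.997, -0.002, -0.0]
contact_force: [-2.0, -6.8, 6.1]
opening: 0.451
finger_force: 49.8
```

Call:
{"name": "jog_arm", "arguments": {"deltas": "0 0 0.5 0 0 0;0 0 1 0 0 0;0 0 1 0 0 0;0 0 1 0 0 0;0 0 1 0 0 0;0 0 0.5 0 0 0;0 0 0 0 0 0"}}

```text
time: 23.88
eef_pos: [0.5161, 0.3178, 0.1522]
tcp_rot: [0.084, 0.996, 0.001, 0.001]
contact_force: [0.2, 0.4, -3.1]
opening: 0.453
finger_force: 50.7
```

Call:
{"name": "jog_arm", "arguments": {"deltas": "0.17 -0.952 0 0 0 0.09;0.17 -0.952 0 0 0 0.09;0.17 -0.952 0 0 0 0.09;0.17 -0.952 0 0 0 0.09;0.17 -0.952 0 0 0 0.09;0.17 -0.952 0 0 0 0.09;0.17 -0.952 0 0 0 0.09;0.17 -0.952 0 0 0 0.09;0.17 -0.952 0 0 0 0.09;0.17 -0.952 0 0 0 0.09;0.17 -0.952 0 0 0 0.09;0.17 -0.952 0 0 0 0.09"}}

```text
time: 25.38
eef_pos: [0.5556, 0.0884, 0.1496]
tcp_rot: [0.03, 1.0, -0.0, -0.001]
contact_force: [0.8, 0.2, -3.4]
opening: 0.451
finger_force: 50.9
```

Call:
{"name": "jog_arm", "arguments": {"deltas": "0.17 -0.952 0 0 0 0.09;0.17 -0.952 0 0 0 0.09;0.17 -0.952 0 0 0 0.09;0.17 -0.952 0 0 0 0.09;0.17 -0.952 0 0 0 0.09;0.17 -0.952 0 0 0 0.09;0.17 -0.952 0 0 0 0.09;0.17 -0.952 0 0 0 0.09;0.17 -0.952 0 0 0 0.09;0.17 -0.952 0 0 0 0.09;0.17 -0.952 0 0 0 0.09;0 0 0 0 0 0;0 0 0 0 0 0;0 0 0 0 0 0"}}

```text
time: 27.12
eef_pos: [0.5936, -0.1197, 0.1507]
tcp_rot: [-0.02, 1.0, 0.0, -0.0]
contact_force: [-0.2, -0.2, -3.5]
opening: 0.455
finger_force: 50.9
```

```bash
python3 - <<'E'
from h import *
import pickle
c=grab('wrist','wC2.png'); pickle.dump(c,open('wC2.pkl','wb'))
E
```

```text
(no output)
```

View pics/wC2.png

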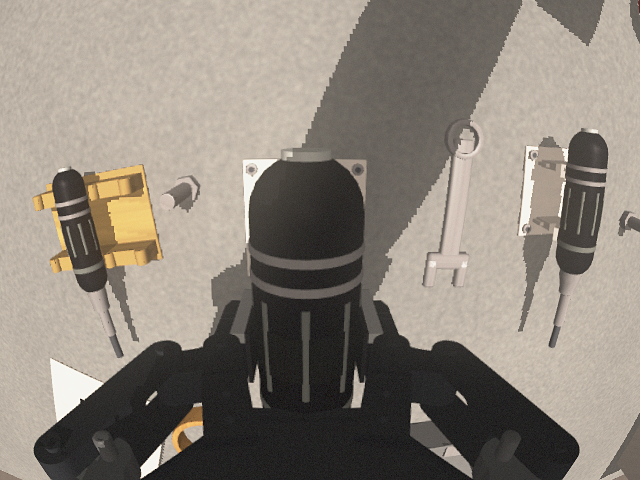

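Held straight: butt (305,149). Cradle C's near plate corners are (243,160) and (366,160), with screws (251,169) and (358,169).

```bash
python3 - <<'E'
from h import *
import pickle
c=pickle.load(open('wC2.pkl','rb'))
for (p,q),z,L in ((((243,160),(366,160)),.003,.047),(((251,169),(358,169)),.004,.0405)):
    p,q=onz(c,*p,z),onz(c,*q,z);e=q-p;y=np.arctan2(-e[0],e[1]);m=(p+q)/2
    print(np.linalg.norm(e),y,m[:2]+L*np.array([np.cos(y),np.sin(y)]))
b=onz(c,305,149,.151);print('butt',b, b[:2]+.065*np.array([np.cos(.042),np.sin(.042)]))
E
```

```text
0.09091560177464728 0.03855926702998171 [ 0.59357654 -0.12016569]
0.07900771511601937 0.038592704986506396 [ 0.59380296 -0.12014832]
butt [ 0.52515435 -0.12220808  0.151     ] [ 0.59009703 -0.11947888]
```

Call:
{"name": "jog_arm", "arguments": {"deltas": "0.07 0 -1 0 0 0;0 0 -1 0 0 0;0 0 -1 0 0 0;0 0 -1 0 0 0;0 0 -0.6 0 0 0;0 0 -0.25 0 0 0;0 0 0 0 0 0;0 0 0 0 0 0"}}

```text
time: 28.18
eef_pos: [0.5959, -0.1207, 0.0549]
tcp_rot: [-0.02, 1.0, -0.0, 0.001]
contact_force: [-0.8, 1.0, -3.8]
opening: 0.452
finger_force: 50.9
```

Call:
{"name": "jog_arm", "arguments": {"deltas": "0 0 -0.08 0 0 0;0 0 -0.08 0 0 0;0 0 0 0 0 0;0 0 0 0 0 0"}}

```text
time: 28.68
eef_pos: [0.5953, -0.1205, 0.0509]
tcp_rot: [-0.02, 1.0, -0.0, 0.0]
contact_force: [-0.1, -1.0, -2.5]
opening: 0.454
finger_force: 51.0
```

Call:
{"name": "jog_arm", "arguments": {"deltas": "0 0 -0.06 0 0 0;0 0 -0.04 0 0 0;0 0 0 0 0 0;0 0 0 0 0 0"}}

```text
time: 29.18
eef_pos: [0.5958, -0.121, 0.0502]
tcp_rot: [-0.02, 1.0, -0.0, 0.0]
contact_force: [-3.9, -0.9, 6.0]
opening: 0.453
finger_force: 51.8
```

Call:
{"name": "jog_arm", "arguments": {"deltas": "0 0 0 0 0 0;0 0 0 0 0 0;0 0 0 0 0 0;0 0 0 0 0 0;0 0 0 0 0 0;0 0 0 0 0 0", "gripper": 1}}

```text
time: 29.92
eef_pos: [0.5952, -0.1204, 0.0487]
tcp_rot: [-0.02, 1.0, 0.0, -0.0]
contact_force: [0.4, -0.0, -0.5]
opening: 1.003
finger_force: 0.0
```

Call:
{"name": "jog_arm", "arguments": {"deltas": "0 0 0.5 0 0 0;0 0 1 0 0 0;0 0 1 0 0 0;0 0 1 0 0 0;0 0 1 0 0 0;0 0 1 0 0 0;0 0 0 0 0 0;0 0 0 0 0 0"}}

```text
time: 30.92
eef_pos: [0.5948, -0.1202, 0.1582]
tcp_rot: [-0.02, 1.0, 0.0, -0.001]
contact_force: [0.3, -0.2, -0.8]
opening: 0.994
finger_force: 0.0
```

```bash
python3 - <<'E'
from h import *
import pickle
c=grab('wrist','wC3.png'); pickle.dump(c,open('wC3.pkl','wb'))
E
```

Call:
{"name": "jog_arm", "arguments": {"deltas": "-0.17 0.97 0 0 0 0.04;-0.17 0.97 0 0 0 0.04;-0.17 0.97 0 0 0 0.04;-0.17 0.97 0 0 0 0.04;-0.17 0.97 0 0 0 0.04;-0.17 0.97 0 0 0 0.04;-0.17 0.97 0 0 0 0.04;-0.17 0.97 0 0 0 0.04;-0.17 0.97 0 0 0 0.04;-0.17 0.97 0 0 0 0.04;-0.17 0.97 0 0 0 0.04;0 0 0 0 0 0;0 0 0 0 0 0"}}

```text
time: 32.6
eef_pos: [0.5578, 0.0929, 0.1587]
tcp_rot: [-0.042, 0.999, -0.0, 0.0]
contact_force: [0.8, 0.3, -0.8]
opening: 0.999
finger_force: 0.0
```

View pics/wC3.png

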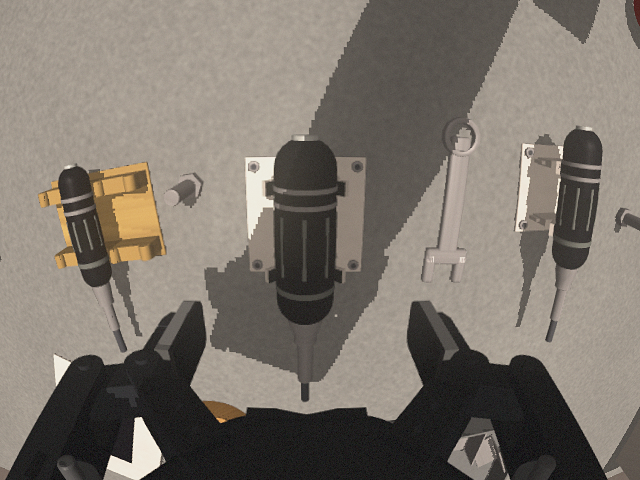

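The large driver sits in C's saddles: butt (303,135), front (306,325), tip (305,400). Next is the medium driver.

```bash
python3 - <<'E'
from h import *
import pickle
c=pickle.load(open('wC3.pkl','rb'))
p=[onz(c,*q,.05) for q in ((303,135),(306,325),(305,400))];d=p[2]-p[0]
print([x.round(4) for x in p],np.arctan2(d[1],d[0]),'mid',p[1]-.065*d/np.linalg.norm(d))
s=np.array([onz(c,*q,.004) for q in ((254,167),(358,167),(354,265),(257,265))]);print(s.mean(0))
E
```

```text
[array([ 0.5276, -0.1241,  0.05  ]), array([ 0.6624, -0.117 ,  0.05  ]), array([ 0.7391, -0.1149,  0.05  ])] 0.043308187480936754 mid [ 0.5974725  -0.11983262  0.05      ]
[ 0.5940462  -0.11979729  0.004     ]
```

Call:
{"name": "jog_arm", "arguments": {"deltas": "0 0 -0.92 0 0 0;0 0 -0.92 0 0 0;0 0 -0.92 0 0 0;0 0 -0.92 0 0 0;0 0 -0.92 0 0 0;0 0 -0.92 0 0 0;0 0 0 0 0 0;0 0 0 0 0 0"}}

```text
time: 33.6
eef_pos: [0.5583, 0.093, 0.0487]
tcp_rot: [-0.042, 0.999, -0.0, 0.0]
contact_force: [0.5, 0.6, 0.5]
opening: 1.003
finger_force: 0.0
```

Call:
{"name": "jog_arm", "arguments": {"deltas": "0 0 0 0 0 0;0 0 0 0 0 0;0 0 0 0 0 0;0 0 0 0 0 0;0 0 0 0 0 0;0 0 0 0 0 0;0 0 0 0 0 0", "gripper": 0, "squeeze": 45}}

```text
time: 34.48
eef_pos: [0.5585, 0.0912, 0.0493]
tcp_rot: [-0.042, 0.999, -0.002, 0.0]
contact_force: [-1.2, -5.9, 3.2]
opening: 0.375
finger_force: 44.6
```

Call:
{"name": "jog_arm", "arguments": {"deltas": "0 0 0.5 0 0 0;0 0 1 0 0 0;0 0 1 0 0 0;0 0 1 0 0 0;0 0 1 0 0 0;0 0 0.5 0 0 0;0 0 0 0 0 0"}}

```text
time: 35.35
eef_pos: [0.5583, 0.093, 0.1495]
tcp_rot: [-0.042, 0.999, -0.0, 0.001]
contact_force: [0.0, 0.8, -2.7]
opening: 0.371
finger_force: 44.8
```

Call:
{"name": "jog_arm", "arguments": {"deltas": "-0.175 0.93 0 0 0 -0.207;-0.175 0.93 0 0 0 -0.207;-0.175 0.93 0 0 0 -0.207;-0.175 0.93 0 0 0 -0.207;-0.175 0.93 0 0 0 -0.207;-0.175 0.93 0 0 0 -0.207;-0.175 0.93 0 0 0 -0.207;-0.175 0.93 0 0 0 -0.207;-0.175 0.93 0 0 0 -0.207;-0.175 0.93 0 0 0 -0.207;-0.175 0.93 0 0 0 -0.207;-0.175 0.93 0 0 0 -0.207;0 0 0 0 0 0;0 0 0 0 0 0"}}

```text
time: 37.1
eef_pos: [0.5154, 0.3156, 0.1474]
tcp_rot: [0.082, 0.997, -0.001, -0.001]
contact_force: [0.5, -0.2, -3.2]
opening: 0.374
finger_force: 45.1
```

```bash
python3 - <<'E'
from h import *
import pickle
c=grab('wrist','wA2.png'); pickle.dump(c,open('wA2.pkl','wb'))
E
```

```text
(no output)
```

View pics/wA2.png

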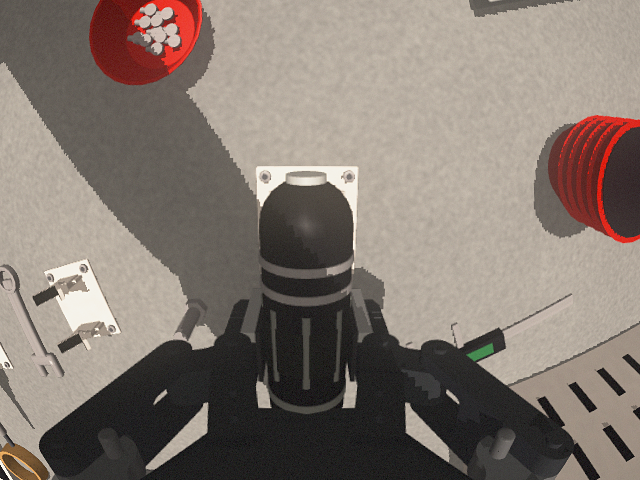

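The medium driver is held straight, butt (306,172). Cradle A's near corners are (257,167) and (358,166), screws (265,176) and (349,176).

```bash
python3 - <<'E'
from h import *
import pickle
c=pickle.load(open('wA2.pkl','rb'))
for (p,q),z,L in ((((257,167),(358,166)),.003,.043),(((265,176),(349,176)),.004,.036)):
    p,q=onz(c,*p,z),onz(c,*q,z);e=q-p;y=np.arctan2(-e[0],e[1]);m=(p+q)/2
    print(np.linalg.norm(e),y,m[:2]+L*np.array([np.cos(y),np.sin(y)]))
b=onz(c,306,172,.148);print('butt',b, b[:2]+.0575*np.array([np.cos(-.164),np.sin(-.164)]))
E
```

```text
0.07379427967552629 -0.15487105195905432 [0.51601946 0.31762253]
0.061357027616534374 -0.16511578916728759 [0.51587695 0.31683122]
butt [0.45550124 0.32624814 0.148     ] [0.51222971 0.31686035]
```

Call:
{"name": "jog_arm", "arguments": {"deltas": "0 0 -1 0 0 0;0 0.03 -1 0 0 0;0 0 -1 0 0 0;0 0 -1 0 0 0;0 0 -0.6 0 0 0;0 0 -0.2 0 0 0;0 0 0 0 0 0;0 0 0 0 0 0"}}

```text
time: 38.15
eef_pos: [0.5165, 0.3171, 0.0533]
tcp_rot: [0.082, 0.997, 0.0, 0.001]
contact_force: [0.6, -0.1, -1.7]
opening: 0.369
finger_force: 45.1
```

Seated height is 47 mm; go on gently.

Call:
{"name": "jog_arm", "arguments": {"deltas": "0 0 -0.1 0 0 0;0 0 -0.08 0 0 0;0 0 -0.06 0 0 0;0 0 0 0 0 0;0 0 0 0 0 0"}}

```text
time: 38.78
eef_pos: [0.5159, 0.3168, 0.0483]
tcp_rot: [0.082, 0.997, -0.0, -0.0]
contact_force: [-3.3, -3.2, 5.7]
opening: 0.371
finger_force: 45.8
```

Call:
{"name": "jog_arm", "arguments": {"deltas": "0 0 0 0 0 0;0 0 0 0 0 0;0 0 0 0 0 0;0 0 0 0 0 0;0 0 0 0 0 0;0 0 0 0 0 0", "gripper": 1}}

```text
time: 39.52
eef_pos: [0.5158, 0.3168, 0.0475]
tcp_rot: [0.082, 0.997, 0.0, 0.0]
contact_force: [-0.1, -0.6, 0.6]
opening: 0.997
finger_force: 0.0
```

Call:
{"name": "jog_arm", "arguments": {"deltas": "0 0 0.5 0 0 0;0 0 1 0 0 0;0 0 1 0 0 0;0 0 1 0 0 0;0 0 1 0 0 0;0 0 1 0 0 0;0 0 0 0 0 0;0 0 0 0 0 0"}}

```text
time: 40.52
eef_pos: [0.5154, 0.3166, 0.157]
tcp_rot: [0.083, 0.997, -0.0, -0.0]
contact_force: [0.5, -0.8, -0.5]
opening: 1.001
finger_force: 0.0
```

```bash
python3 - <<'E'
from h import *
import pickle
c=grab('wrist','wA3.png'); pickle.dump(c,open('wA3.pkl','wb'))
# dark driver mask: column profile along predicted axis, check rows of butt/front edges
g=cv2.cvtColor(c['color'],cv2.COLOR_BGR2GRAY)
m=((g<62)*255).astype('uint8'); m[310:]=0
n,l,st,ce=cv2.connectedComponentsWithStats(m)
for i in range(1,n):
    if st[i,4]>1500: print(st[i],ce[i])
for L in (-.065,0,.065):
    p=np.array([.516,.317,.047])+L*np.array([np.cos(.164),-np.sin(.164),0]); print(L,np.round(proj(c,p),1))
E
```

```text
[  95    0  105   86 4414] [130.06796556  42.06751246]
[ 541  122   72  105 2650] [572.44188679 168.49396226]
[ 591  125   49  108 4307] [618.11841189 180.61411655]
[ 275  213   61   97 3526] [303.50198525 265.48241634]
-0.065 [305.6 139.5]
0 [305.8 237.9]
0.065 [306.  321.4]
```

Call:
{"name": "jog_arm", "arguments": {"deltas": "0.13 -0.954 0 0 0 0.098;0.13 -0.954 0 0 0 0.098;0.13 -0.954 0 0 0 0.098;0.13 -0.954 0 0 0 0.098;0.13 -0.954 0 0 0 0.098;0.13 -0.954 0 0 0 0.098;0.13 -0.954 0 0 0 0.098;0.13 -0.954 0 0 0 0.098;0.13 -0.954 0 0 0 0.098;0.13 -0.954 0 0 0 0.098;0.13 -0.954 0 0 0 0.098;0.13 -0.954 0 0 0 0.098;0.13 -0.954 0 0 0 0.098;0.13 -0.954 0 0 0 0.098;0.13 -0.954 0 0 0 0.098;0.13 -0.954 0 0 0 0.098"}}

```text
time: 42.58
eef_pos: [0.5567, 0.011, 0.1561]
tcp_rot: [0.004, 1.0, 0.0, -0.001]
contact_force: [-0.7, 0.2, 0.4]
opening: 0.997
finger_force: 0.0
```

Call:
{"name": "jog_arm", "arguments": {"deltas": "0.13 -0.954 0 0 0 0.098;0.13 -0.954 0 0 0 0.098;0.13 -0.954 0 0 0 0.098;0.13 -0.954 0 0 0 0.098;0.13 -0.954 0 0 0 0.098;0.13 -0.954 0 0 0 0.098;0.13 -0.954 0 0 0 0.098;0.13 -0.954 0 0 0 0.098;0.13 -0.954 0 0 0 0.098;0.13 -0.954 0 0 0 0.098;0.13 -0.954 0 0 0 0.098;0.13 -0.954 0 0 0 0.098;0.13 -0.954 0 0 0 0.098;0.13 -0.954 0 0 0 0.098;0.13 -0.954 0 0 0 0.098;0.13 -0.954 0 0 0 0.098;0 0 0 0 0 0;0 0 0 0 0 0"}}

```text
time: 44.82
eef_pos: [0.5989, -0.2935, 0.1573]
tcp_rot: [-0.074, 0.997, 0.0, -0.0]
contact_force: [-0.5, -0.2, -1.0]
opening: 1.001
finger_force: 0.0
```

Call:
{"name": "jog_arm", "arguments": {"deltas": "0 0 -0.98 0 0 0;0 0 -0.98 0 0 0;0 0 -0.98 0 0 0;0 0 -0.98 0 0 0;0 0 -0.98 0 0 0;0 0 -0.98 0 0 0;0 0 0 0 0 0;0 0 0 0 0 0"}}

```text
time: 45.82
eef_pos: [0.5994, -0.2941, 0.0404]
tcp_rot: [-0.074, 0.997, -0.0, 0.0]
contact_force: [-0.6, 0.5, 0.6]
opening: 0.999
finger_force: 0.0
```

Call:
{"name": "jog_arm", "arguments": {"deltas": "0 0 0 0 0 0;0 0 0 0 0 0;0 0 0 0 0 0;0 0 0 0 0 0;0 0 0 0 0 0;0 0 0 0 0 0;0 0 0 0 0 0;0 0 0 0 0 0", "gripper": 0, "squeeze": 40}}

```text
time: 46.82
eef_pos: [0.5992, -0.2939, 0.0404]
tcp_rot: [-0.074, 0.997, -0.0, 0.0]
contact_force: [-1.7, 1.6, 6.2]
opening: 0.289
finger_force: 39.3
```

Call:
{"name": "jog_arm", "arguments": {"deltas": "0 0 0.5 0 0 0;0 0 1 0 0 0;0 0 1 0 0 0;0 0 1 0 0 0;0 0 1 0 0 0;0 0 1 0 0 0;0 0 0.5 0 0 0;0 0 0 0 0 0"}}

```text
time: 47.82
eef_pos: [0.5994, -0.2941, 0.1611]
tcp_rot: [-0.074, 0.997, -0.001, 0.001]
contact_force: [-0.1, -0.1, -2.8]
opening: 0.286
finger_force: 39.4
```

Call:
{"name": "jog_arm", "arguments": {"deltas": "-0.105 0.967 0 0 0 -0.031;-0.105 0.967 0 0 0 -0.031;-0.105 0.967 0 0 0 -0.031;-0.105 0.967 0 0 0 -0.031;-0.105 0.967 0 0 0 -0.031;-0.105 0.967 0 0 0 -0.031;-0.105 0.967 0 0 0 -0.031;-0.105 0.967 0 0 0 -0.031;-0.105 0.967 0 0 0 -0.031;-0.105 0.967 0 0 0 -0.031;-0.105 0.967 0 0 0 -0.031;-0.105 0.967 0 0 0 -0.031;-0.105 0.967 0 0 0 -0.031;-0.105 0.967 0 0 0 -0.031;-0.105 0.967 0 0 0 -0.031;-0.105 0.967 0 0 0 -0.031;-0.105 0.967 0 0 0 -0.031;-0.105 0.967 0 0 0 -0.031;-0.105 0.967 0 0 0 -0.031;-0.105 0.967 0 0 0 -0.031"}}

```text
time: 50.32
eef_pos: [0.5568, 0.0943, 0.1599]
tcp_rot: [-0.043, 0.999, 0.0, 0.0]
contact_force: [0.4, 0.6, -2.1]
opening: 0.288
finger_force: 39.5
```

Call:
{"name": "jog_arm", "arguments": {"deltas": "0 0 0 0 0 0;0 0 0 0 0 0"}}

```text
time: 50.58
eef_pos: [0.557, 0.093, 0.1599]
tcp_rot: [-0.043, 0.999, -0.0, 0.0]
contact_force: [0.6, 0.1, -2.4]
opening: 0.289
finger_force: 39.5
```

```bash
python3 - <<'E'
from h import *
c=grab('wrist','wB2.png')
s=c['color'].astype(int)
# white plate near edge: bright, unsaturated pixels near the predicted plate
m=((s.min(2)>120)&(s.max(2)-s.min(2)<60))  
for y in (-.03,.03):
    for x in (-.039,.039):
        d=np.array([np.cos(.087),np.sin(.087)]);p=np.array([.5571,.0935])+x*d+y*np.array([-d[1],d[0]])
        print(x,y,np.round(proj(c,[*p,.003]),1))
cv2.imwrite('pics/wB2c.png',cv2.resize(c['color'][120:340,200:420],None,fx=2.7,fy=2.7,interpolation=cv2.INTER_CUBIC))
E
```

```text
-0.039 -0.03 [266.6 168.6]
0.039 -0.03 [269.6 263.2]
-0.039 0.03 [345.2 168.5]
0.039 0.03 [342.4 263.1]
```

View pics/wB2c.png

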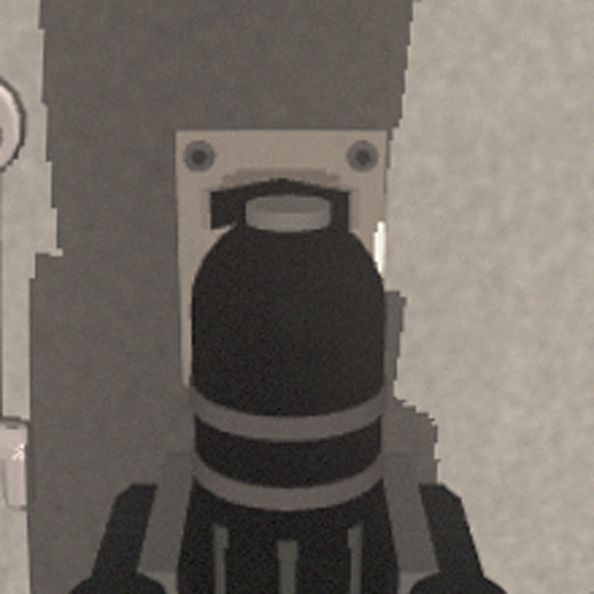

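The near plate corners at (265.6,168.1) and (343.7,168.0) match the prediction within 1 mm, and the driver is held straight. Lowering.

Call:
{"name": "jog_arm", "arguments": {"deltas": "0 0 -1 0 0 0;0 0 -1 0 0 0;0 0 -1 0 0 0;0 0 -1 0 0 0;0 0 -1 0 0 0;0 0 -0.4 0 0 0;0 0 -0.15 0 0 0;0 0 0 0 0 0;0 0 0 0 0 0"}}

```text
time: 51.75
eef_pos: [0.5577, 0.0931, 0.0497]
tcp_rot: [-0.043, 0.999, 0.0, 0.001]
contact_force: [0.4, -0.5, -2.2]
opening: 0.286
finger_force: 39.6
```

Call:
{"name": "jog_arm", "arguments": {"deltas": "0 0 -0.08 0 0 0;0 0 -0.06 0 0 0;0 0 0 0 0 0;0 0 0 0 0 0"}}

```text
time: 52.25
eef_pos: [0.5582, 0.0925, 0.048]
tcp_rot: [-0.043, 0.999, -0.001, 0.001]
contact_force: [-2.2, -1.8, 5.6]
opening: 0.287
finger_force: 40.4
```

Call:
{"name": "jog_arm", "arguments": {"deltas": "0 -0.03 -0.05 0 0 0;0 0 -0.05 0 0 0;0 0 0 0 0 0;0 0 0 0 0 0"}}

```text
time: 52.75
eef_pos: [0.5587, 0.0915, 0.047]
tcp_rot: [-0.044, 0.999, -0.001, 0.002]
contact_force: [-3.2, -3.4, 9.1]
opening: 0.29
finger_force: 40.7
```

Call:
{"name": "jog_arm", "arguments": {"deltas": "0 -0.05 0 0 0 0;0 -0.02 -0.03 0 0 0;0 0 0 0 0 0;0 0 0 0 0 0"}}

```text
time: 53.25
eef_pos: [0.5589, 0.0912, 0.0467]
tcp_rot: [-0.043, 0.999, -0.0, 0.002]
contact_force: [-3.5, -0.1, 10.4]
opening: 0.288
finger_force: 40.7
```

Call:
{"name": "jog_arm", "arguments": {"deltas": "0 0 0 0 0 0;0 0 0 0 0 0;0 0 0 0 0 0;0 0 0 0 0 0;0 0 0 0 0 0;0 0 0 0 0 0", "gripper": 1}}

```text
time: 54.0
eef_pos: [0.5569, 0.0911, 0.0434]
tcp_rot: [-0.043, 0.999, -0.0, -0.0]
contact_force: [0.3, -0.2, -0.3]
opening: 1.004
finger_force: 0.0
```

Call:
{"name": "jog_arm", "arguments": {"deltas": "0 0 0.5 0 0 0;0 0 1 0 0 0;0 0 1 0 0 0;0 0 1 0 0 0;0 0 1 0 0 0;0 0 1 0 0 0;0 0 1 0 0 0;0 0 1 0 0 0;0 0 1 0 0 0;0 0 0 0 0 0;0 0 0 0 0 0;0 0 0 0 0 0"}}

```text
time: 55.5
eef_pos: [0.5563, 0.091, 0.2122]
tcp_rot: [-0.043, 0.999, 0.0, -0.001]
contact_force: [-0.6, -0.7, 0.2]
opening: 0.999
finger_force: 0.0
```

```bash
python3 - <<'E'
from h import *
import pickle
c=grab('wrist','wB3.png'); a=grab('scene','s9.png'); b=grab('side','d9.png')
pickle.dump((a,b,c),open('fin.pkl','wb'))
# dark-handle masks in the wrist view
g=cv2.cvtColor(c['color'],cv2.COLOR_BGR2GRAY)
print('pred mid B',np.round(proj(c,[.5571,.0925,.044]),1))
for r in range(130,330,6):
    row=g[r,270:345]; k=np.where(row<60)[0]; print(r,(k.min()+270,k.max()+270,len(k)) if len(k) else None,end=' | ')
print()
col=np.concatenate
w=c['color'][110:400,200:420]
m=np.hstack([cv2.resize(w,(300,395)),cv2.resize(a['color'][150:380,235:515],(0,0),fx=1.7,fy=1.717)[:395]])
n=cv2.resize(b['color'][155:325,205:465],None,fx=1.2,fy=1.2)
m=np.vstack([m,np.zeros((204,m.shape[1],3),'uint8')]); m[395:395+204,:312]=n[:204,:312]
cv2.imwrite('pics/fin.png',m); print(m.shape)
E
```

```text
pred mid B [306.9 215.2]
130 None | 136 None | 142 None | 148 None | 154 None | 160 (np.int64(294), np.int64(318), 25) | 166 (np.int64(291), np.int64(321), 31) | 172 (np.int64(290), np.int64(322), 33) | 178 (np.int64(290), np.int64(322), 33) | 184 (np.int64(286), np.int64(327), 40) | 190 (np.int64(290), np.int64(322), 13) | 196 (np.int64(290), np.int64(322), 33) | 202 (np.int64(290), np.int64(321), 6) | 208 (np.int64(290), np.int64(322), 33) | 214 (np.int64(290), np.int64(322), 26) | 220 (np.int64(290), np.int64(321), 26) | 226 (np.int64(290), np.int64(322), 28) | 232 (np.int64(290), np.int64(321), 27) | 238 (np.int64(281), np.int64(332), 39) | 244 (np.int64(287), np.int64(325), 39) | 250 (np.int64(291), np.int64(313), 16) | 256 (np.int64(291), np.int64(321), 31) | 262 (np.int64(291), np.int64(320), 30) | 268 (np.int64(295), np.int64(317), 23) | 274 None | 280 None | 286 None | 292 None | 298 None | 304 None | 310 None | 316 (np.int64(303), np.int64(309), 7) | 322 (np.int64(303), np.int64(309), 7) | 328 (np.int64(303), np.int64(309), 6) | 
(599, 776, 3)
```

View pics/fin.png

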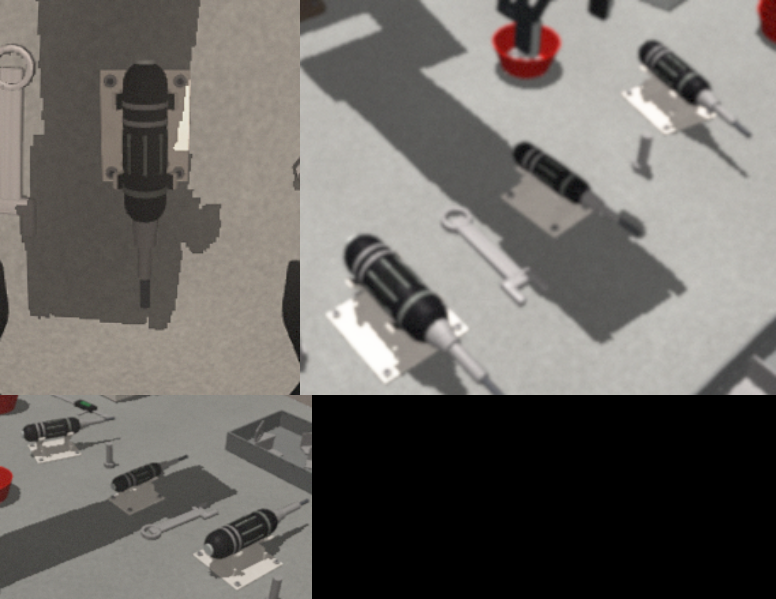

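The final picture shows all three drivers level in their own saddles, with the small one in B, handle rows about 156–271. I'll do one numeric check of the small and medium drivers, then hand in if they are within limits.

```bash
python3 - <<'E'
from h import *
import pickle
a,b,c=pickle.load(open('fin.pkl','rb'))
f=onz(c,306,271,.044);t=onz(c,306,331,.044);u=np.array([np.cos(.086),np.sin(.086)])
x=(f[:2]-[.5571,.0925])@u; print('small front x (want .050)',x,np.arctan2(*(t-f)[1::-1]))
A=pickle.load(open('wA3.pkl','rb'));g=cv2.cvtColor(A['color'],cv2.COLOR_BGR2GRAY)
k=[r for r in range(110,345) if (g[r,290:322]<62).mean()>.6]; r=max(k); print(min(k),r)
f=onz(A,306,r,.047);u=np.array([np.cos(.164),-np.sin(.164)]);xm=(f[:2]-[.516,.317])@u
print('medium front x (want .0575)',xm)
if .041<x<.059 and .048<xm<.067: print(ctrl.sign_off())
E
```

```text
small front x (want .050) 0.049755072938712994 0.08568000583855702
217 311
medium front x (want .0575) 0.0560486139563545
the job is handed in; nothing more can be done
None
```

All three screwdrivers now lie level in the saddles of their own cradles. My last camera measurements put each handle within about 4 mm of centre lengthwise. The job is handed in at about 56 s on the robot's clock, with no verdict shown.

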